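# Feed a nut tray past a spring gate

### The arm

A 7-joint arm with a two-finger parallel gripper is mounted at the origin on a cart in front of the work surface, level with it; the furniture and walls round the work are solid. World frame = base frame: x ahead of the robot, y to its left, z up, the work surface at z = 0. Lengths are in m, angles in rad, forces in N, time in s.
With the tool pointing down it reaches from about 0.35 to 0.9 m from the base axis. Payload 8.1 kg.
Tool frame: the origin (TCP) lies at the centre of the arm's flange, where the gripper is bolted on; the fingertips stand 178 mm ahead of it and the grasp point (between the pads) lies 159 mm ahead of it; z points along the fingers, y is the line along which they close (so a half turn about z gives the same grasp; the last joint's range is limited). The gripper opens to 92 mm and grips with 3 to 60 N. Pads are 19 mm wide; open, the fingers measure 130 mm over their backs; the gripper's body (75 mm by 190 mm) begins 47 mm behind the grasp point.
Start: joints at [1.161, 0.434, 0.025, 1.573, -0.012, 1.134, -0.075], TCP at [0.189, -0.596, 0.405] pointing down, gripper open.
Joint ranges: [-2.62, 2.62], [-0.44, 2.09], [-1.27, 1.32], [0.08, 2.57], [-1.32, 4.46], [0.12, 2], [-2.74, 2.74]. Speed limits (rad/s): [2.22, 2.22, 3.01, 3.01, 3.14, 3.14, 3.14].

### API

Orientations are given as a rotation vector (axis times angle).
In Python, from cell import arm gives the robot as it stands. The module is installed in compiled form; this text tells all that it offers.
- The arm moves only by the shell command python3 -m inch 'ROWS' [FORCE]. ROWS is text: rows parted by semicolons, each of 5 numbers parted by spaces: the shift along the tool's x, y, z in m, then the turn about the tool's z in rad, then the finger opening in m, from 0 to 0.0918. In form: x y z roll fingers; .... A call has 1 to 5 rows; each row is the pose to reach, as a shift and turn from the pose commanded when the call began, along the tool's axes at that moment; what a row does not reach only later rows make up. A row lasts 1/10 s, in which the tool goes at most 50 mm and 8.59 degrees, less where a joint would pass 70% of its speed; a pose out of reach is approached as far as the arm can. A call with a gripper value outside its range is refused whole. The fingers move at their own pace and stop on an object; FORCE is the grip in N (left out, the last holds). Time passes only in rows, so rows that repeat a pose let the fingers close. It gives the time, the measured TCP pose, the force, the opening and the grip force at its end, in the units of the state.
- arm.observe(): the state, without advancing time (a new reading comes with each control period).
- arm.get_image(name): name is "scene" or "top" or "wrist"; returns the picture (420x560x3 uint8, red, green, blue); there is no depth.
- arm.get_calibration(name): a dict with "intrinsics" (3x3 intrinsics, pixels), "pose" (4x4, takes a point from camera to world coordinates). Camera axes: x right, y up, looking along -z (the intrinsics and any distortion apply to the point x, -y, -z); pixel columns grow to the right and rows downward; lengths in m; the calibration is good to about 2 mm. A picture is of the moment at which its call begins: read the wrist's pose just before it. get_calibration takes no time and is no camera call; for the wrist camera it gives the pose at the moment of the call.
- arm.sign_off(): hands the job in; it is judged then, once.
Trained networks look in the newest picture that a camera, given by its name, has taken for a name from the list of things; names that differ only in an ending like _2 or _b are one class to them, and where a whole thing is asked for, a point or a joint stands for the part that bears it (a point fixed in the world has none). Each returns a list of dicts, best first, with "conf" (0 to 1); they miss things now and then, are a little off and sometimes report something else, mostly with a low value. They report only what shows in the picture. A call takes as long as a camera call.
- arm.look_for(camera, query): "point" ([row, column] in pixels, amid what is visible of it).
- arm.silhouettes(camera, query): "region" (420x560 bool, what is visible of it) and "point" ([row, column] in pixels, amid what is visible of it).
- arm.place_of(camera, query): "point" ([row, column] in pixels: a listed point, or the origin of a listed thing).
The state is a dict: "clock": time; "joints": joint angles; "dq": joint speeds; "joint_efforts": joint torques, N m; "position": TCP position; "ee_rot": TCP orientation; "force": force on the tool from outside, world axes, zero at the start; "ft_torque": the same for the moment, N m; "width": opening from 0.0 (shut) to 1.0 (fully open); "gripper_force": force on a finger pad.
Only numpy, scipy, OpenCV 4.12 (cv2) and the standard library are available. Lean on these libraries where they do the work, as an engineer would, in place of code of your own. Each camera call takes 0.05 s, during which the arm holds its last target. There are 200 camera calls.

### The job

Push the blue tray of nuts along its channel until it is fully home against the black end stop. The red spring gate bars the way: press the yellow treadle down with one fingertip before the tray reaches the gate, and keep it pressed while another fingertip pushes the tray's upright rear plate until the tray body is right past the gate; then let go so that the gate drops shut behind it. Only push: do not grip or lift the tray or its nuts, and leave the paint jar, pliers and tape measure alone.

Things in the scene. Friction and masses are not known exactly. Their poses are not given: they have to be found in the camera images.
- channel: Fixed feed channel: 346 x 72 mm aluminium plate 4 mm thick (channel floor 4 mm above the bench), two grey guide rails 44 mm apart, tops 16 mm above the bench. Origin: on the bench, on the centre line, in the gate's plane. x = feed direction, y = towards the treadle side, z up. Runs from x = -230 mm to the end stop. Loose clutter apart, the bench beside it is clear.
- stop_face (a point): Middle of the face of the black end stop (26 mm high) that the tray's front meets when fully home; on the channel floor at channel x = +102 mm. The tray's origin is then at channel x = +57 mm.
- gate (a joint): Spring gate, rad: 0 = shut, up to 0.8 as the treadle is pressed down. Treadle, shaft and paddle are one piece. From 0.4 the tray passes under the paddle. The spring shuts it when let go; pressing 35 mm from the shaft takes about 3 N at first, 6 N fully down. Let go over the tray, the paddle drops into the tray and blocks it.
- paddle (a point): Centre of the red paddle (6 mm thick along the channel, 20 mm wide, 20 mm high). Shut, it bars the channel from 16 to 36 mm above the bench; raised, its tip is up to 65 mm above the bench. At the end the tray's low tongue lies under it, so a finger behind the rear plate never has to pass it.
- shaft (a point): On the axis of the 8 mm steel shaft, in the gate's plane: channel y = 33.5 mm, 34 mm above the bench. The shaft lies along the channel from x = -229 to +15 mm, between brackets 42 mm high at both ends; the finger in the channel and the one on the treadle stand on either side of it.
- treadle_mid (a point): Middle of the upper face of the yellow treadle, a plate along the channel outside its rail, channel x -218 to -20 mm, reaching 3 to 58 mm out from the shaft axis. Shut: 46 mm above the bench, channel y 66 mm, sloping 0.3 rad up outwards; at 0.6 rad it slopes 0.3 rad down, 26 mm above the bench. Press anywhere along it; a fingertip slides along it easily.
- tray: Loose blue tray, 0.08 to 0.17 kg, in the channel before the gate. Body 90 x 40 x 20 mm with three pockets, a nut in each; origin at the centre of the body's underside; x = feed direction, body from -45 to +45 mm. Behind it a tongue 16 mm wide, 5 mm high leads to an upright rear plate 6 mm thick, 32 mm wide, 42 mm high, rear face at x = -101 mm.
- push_plate (a point): On the rear face of the tray's upright rear plate, on the centre line, 34 mm above the bench; the plate's top edge is 12 mm higher. Push here in the feed direction.
- nut_1: Loose hexagonal steel nut, 22 x 25 x 10 mm, in the rear pocket of the tray; origin at the centre of its underside.
- nut_2: The same nut in the middle pocket.
- nut_3: The same nut in the front pocket.
- paint_jar: Small jar of dark red paint with a black cap, 30 mm across, 42 mm high, standing loose beside the channel; origin at the centre of its underside. Leave alone.
- pliers: Red-handled pliers, 42 x 147 x 10 mm, lying loose on the bench on the treadle side; origin at the centre of the underside, long axis y. Leave alone.
- tape_measure: Yellow tape measure, 36 x 72 x 58 mm, standing loose beyond the end stop; origin at the centre of its underside. Leave alone.

How it is judged:
On the way, in this order (a step that is already met when the one before it is completed fails the run):
1. the gate is raised with the tray still before it (value of joint gate above 0.4 rad and x of tray in the frame of channel below -0.035 m), for 0.2 s.
2. the tray body's rear wall has come past the gate with the treadle still held down by the fingers (value of joint gate above 0.35 rad and contact force between the fingers and gate above 0.3 N and x of tray in the frame of channel above 0.0495 m).
At the end, for the whole second after the job is handed in: The tray is home against the end stop (within about 3.5 mm), flat and at rest, the nuts are in their pockets, and the gate is shut behind it (below 0.06 rad) (x of tray in the frame of channel above 0.0535 m and value of joint gate below 0.06 rad and linear speed of tray below 0.01 m/s and angle between tray's own z axis and vertical below 0.05 rad and distance between each of nut_1, nut_2, nut_3 and tray below 0.05 m); the robot touches nothing.
It fails at once if the tray is lifted or tipped (z of tray in the frame of channel above 0.012 m or angle between tray's own z axis and vertical above 0.2 rad).
It fails at once if a nut is taken out of the tray ((distance between nut_1 and tray above 0.055 m or z of nut_1 in the frame of tray above 0.015 m) or (distance between nut_2 and tray above 0.055 m or z of nut_2 in the frame of tray above 0.015 m) or (distance between nut_3 and tray above 0.055 m or z of nut_3 in the frame of tray above 0.015 m)).
It fails at once if the paint jar, pliers or tape measure is moved more than 15 mm or knocked over (distance of any of paint_jar, pliers, tape_measure from where it was at the start of the episode above 0.015 m).
It also fails if it takes over 40 s, if anything falls off the work surface, if the arm or the gripper's body presses on something with over 40 N, if the wrist force passes 120 N, or if a joint passes its speed limit or range.

## Working session

There is one attempt and no reset: what is moved stays moved. The work goes in short steps, Python scripts to look and compute and a shell command to move; the robot and the scene stay as the last step left them, time stands still between calls to the robot, and variables do not carry over. Pictures are saved under pics/ and viewed, at most 10 in all, crops included, and the job is handed in when it is done.

```bash
mkdir -p pics; cat > h.py <<'E'
import numpy as np, cv2
from cell import arm
from scipy.spatial.transform import Rotation as R
def ray(cam,pt,z):
    c=arm.get_calibration(cam);K=np.array(c["intrinsics"]);P=np.array(c["pose"])
    r,cc=pt; d=np.linalg.inv(K)@[cc,r,1]; d=P[:3,:3]@[d[0],-d[1],-d[2]]; o=P[:3,3]
    return o+d*(z-o[2])/d[2]
def tri(obs):
    A=np.zeros((3,3));b=np.zeros(3)
    for cam,pt in obs:
        o=np.array(arm.get_calibration(cam)["pose"])[:3,3]; d=ray(cam,pt,0)-o; d/=np.linalg.norm(d)
        M=np.eye(3)-np.outer(d,d);A+=M;b+=M@o
    return np.linalg.solve(A,b)
E
python3 - <<'E'
from h import *
s=arm.observe();print(s)
ims=[]
for c in("scene","top"):
    im=arm.get_image(c);cv2.imwrite(f"pics/{c}0.png",im[...,::-1])
    print(c,np.array(arm.get_calibration(c)["pose"]).round(3).tolist())
for q,z in(("channel",0),("stop_face",.004),("paddle",.026),("shaft",.034),("treadle_mid",.046),("tray",.004),("push_plate",.034),("paint_jar",0),("pliers",0),("tape_measure",0)):
    for c in("scene","top"):
        for d in arm.place_of(c,q)[:2]:
            print(q,c,np.round(d["point"],1),round(d["conf"],2),ray(c,d["point"],z).round(4))
E
```

```text
{'clock': 0.0, 'joints': array([ 1.16141076,  0.43523656,  0.02504024,  1.57412687, -0.01156677,
        1.13395252, -0.07510289]), 'dq': array([-0.00066452,  0.00066484,  0.0005509 , -0.0002099 , -0.00091297,
       -0.00035824,  0.0007767 ]), 'joint_efforts': array([-5.43711249e-04, -6.67849445e+01,  9.85032544e-01, -3.14464509e+01,
       -6.02381257e-02,  4.26962378e-02,  1.53123810e-04]), 'position': array([ 0.1886089 , -0.59561982,  0.40392558]), 'ee_rot': array([-3.10323443e+00, -4.79592115e-01,  6.89105363e-04]), 'force': array([ 0.23943907, -0.63244707, -0.65009478]), 'ft_torque': array([-0.00174152,  0.01256501, -0.01613795]), 'gripper_force': 0.0, 'width': 1.001679124262749}
scene [[0.755, -0.564, 0.335, 0.948], [0.655, 0.656, -0.374, -0.286], [-0.009, 0.502, 0.865, 0.972], [0.0, 0.0, 0.0, 1.0]]
top [[0.016, 0.994, -0.106, 0.486], [-0.999, 0.019, 0.029, 0.121], [0.031, 0.106, 0.994, 0.921], [0.0, 0.0, 0.0, 1.0]]
channel scene [231.  275.5] 0.68 [0.5898 0.093  0.    ]
channel top [206.6 277.7] 0.95 [0.5831 0.1043 0.    ]
stop_face scene [192.5 303.7] 0.9 [0.5754 0.201  0.00
[... 383 characters left out ...]
.046 ]
treadle_mid top [225.3 339.7] 0.92 [ 0.5385 -0.0356  0.046 ]
tray scene [258.2 252.6] 0.83 [0.5972 0.0154 0.004 ]
tray top [200.5 315.9] 0.68 [0.599  0.0138 0.004 ]
push_plate scene [293.  218.5] 0.77 [ 0.6082 -0.0884  0.034 ]
push_plate scene [249.1 213.9] 0.26 [ 0.5374 -0.0288  0.034 ]
push_plate top [192.1 359. ] 0.66 [ 0.6168 -0.0826  0.034 ]
paint_jar scene [260.3 324.4] 0.57 [0.7077 0.1069 0.    ]
paint_jar top [158.7 275.8] 0.53 [ 0.6989  0.1109 -0.    ]
pliers scene [177.  248.9] 0.64 [0.4572 0.1558 0.    ]
pliers top [255.1 250.2] 0.76 [0.4677 0.1667 0.    ]
tape_measure scene [160.2 325.7] 0.97 [0.5566 0.3003 0.    ]
tape_measure top [220.  192.4] 0.64 [0.5475 0.3044 0.    ]
```

View pics/scene0.png

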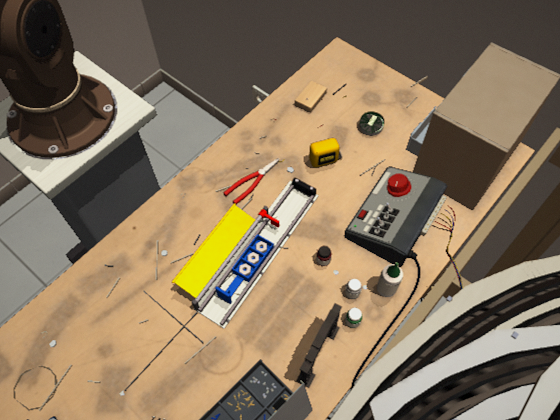

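View pics/top0.png

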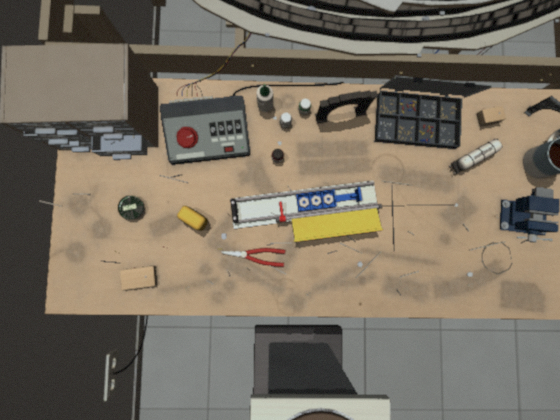

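```bash
python3 - <<'E'
from h import *
from scipy.optimize import least_squares
# channel pose fit: x,y,yaw and tray s, from averaged detections
Z=dict(channel=0,stop_face=.004,paddle=.026,shaft=.034,treadle_mid=.046,tray=.004,push_plate=.034)
L=dict(channel=(0,0),stop_face=(.102,0),paddle=(0,0),shaft=(0,.0335),treadle_mid=(-.119,.066))
D=[("channel","scene",[.5898,.093]),("channel","top",[.5831,.1043]),("stop_face","scene",[.5754,.201]),("stop_face","top",[.5769,.1947]),
("paddle","scene",[.5782,.0914]),("paddle","top",[.589,.1017]),("shaft","scene",[.5547,.0892]),("shaft","top",[.5575,.1043]),
("treadle_mid","scene",[.5439,-.035]),("treadle_mid","top",[.5385,-.0356]),("tray","scene",[.5972,.0154]),("tray","top",[.599,.0138]),("push_plate","scene",[.6082,-.0884]),("push_plate","top",[.6168,-.0826])]
def f(p):
    c,s=np.cos(p[2]),np.sin(p[2]);o=[]
    for n,_,w in D:
        l=L.get(n) or ((p[3],0) if n=="tray" else (p[3]-.101,0))
        o+=[p[0]+c*l[0]-s*l[1]-w[0],p[1]+s*l[0]+c*l[1]-w[1]]
    return np.array(o)
r=least_squares(f,[.585,.1,1.65,-.09],loss="soft_l1",f_scale=.004)
print(r.x, (f(r.x).reshape(-1,2)*1e3).round(1).tolist())
s=arm.observe();print(R.from_rotvec(s["ee_rot"]).as_matrix().round(3))
E
```

```text
[ 0.58829559  0.09538038  1.70623175 -0.08142345] [[-1.5, 2.4], [5.2, -8.9], [-0.9, -4.6], [-2.4, 1.7], [10.1, 4.0], [-0.7, -6.3], [0.4, 1.7], [-2.4, -13.4], [-4.9, 3.6], [0.5, 4.2], [2.1, -0.7], [0.3, 0.9], [4.7, 3.0], [-3.9, -2.8]]
[[ 0.953  0.302  0.   ]
 [ 0.302 -0.953 -0.   ]
 [-0.     0.    -1.   ]]
```

The pictures match the detections: the channel runs along world +y (stop left at top-image px 235,210, tray plate around 358,195), with the treadle on the robot's side. The clutter is clear of the hover pose, so I'm moving there.

```bash
python3 -m inch '0.04 -0.03 0.008 0 0.055; 0.08 -0.06 0.016 0 0.055; 0.12 -0.09 0.024 0 0.055; 0.16 -0.12 0.032 0 0.055; 0.2 -0.147 0.04 0 0.055'
python3 -m inch '0.04 -0.03 0.008 0 0.055; 0.08 -0.06 0.016 0 0.055; 0.12 -0.09 0.024 0 0.055; 0.16 -0.12 0.032 0 0.055; 0.2 -0.147 0.04 0 0.055'
python3 -m inch '0.03 -0.02 0.005 -0.14 0.055; 0.06 -0.04 0.01 -0.28 0.055; 0.09 -0.06 0.015 -0.42 0.055; 0.12 -0.08 0.02 -0.56 0.055; 0.125 -0.093 0.02 -0.7 0.055'
python3 -m inch '0 0 0 -0.14 0.055; 0 0 0 -0.28 0.055; 0 0 0 -0.42 0.055; 0 0 0 -0.56 0.055; 0 0 0 -0.7 0.055'
python3 - <<'E'
from h import *
s=arm.observe();print(s["clock"],s["position"],s["joints"].round(2),R.from_rotvec(s["ee_rot"]).as_matrix().round(3),s["width"])
im=arm.get_image("wrist");cv2.imwrite("pics/w0.png",im[...,::-1])
print(np.array(arm.get_calibration("wrist")["pose"]).round(3).tolist())
for q,z in(("channel",0),("stop_face",.004),("paddle",.026),("shaft",.034),("treadle_mid",.046),("tray",.004),("push_plate",.034)):
    for d in arm.place_of("wrist",q)[:2]:
        print(q,np.round(d["point"],1),round(d["conf"],2),ray("wrist",d["point"],z).round(4))
E
```

```text
clock: 1.6
position: [0.3348, -0.3947, 0.365]
ee_rot: [3.104, 0.479, 0.001]
force: [1.6, -0.5, 0.6]
width: 0.625
gripper_force: 0.0
clock: 2.1
position: [0.4803, -0.1953, 0.3252]
ee_rot: [3.104, 0.479, 0.001]
force: [0.1, -1.4, 0.0]
width: 0.601
gripper_force: 0.0
clock: 2.6
position: [0.5728, -0.0672, 0.3048]
ee_rot: [-2.744, -1.527, -0.004]
force: [0.9, 0.4, 0.7]
width: 0.597
gripper_force: 0.0
clock: 3.1
position: [0.5707, -0.0707, 0.3052]
ee_rot: [2.059, 2.373, 0.0]
force: [0.3, -0.0, -0.5]
width: 0.601
gripper_force: 0.0
3.1 [ 0.57066593 -0.07072086  0.30524703] [ 0.4   0.51 -0.52  1.78  0.31  0.93 -0.11] [[-0.141  0.99   0.   ]
 [ 0.99   0.141 -0.   ]
 [-0.     0.    -1.   ]] 0.6010432055944065
[[0.989, -0.143, -0.044, 0.558], [0.15, 0.944, 0.295, 0.009], [-0.001, -0.298, 0.955, 0.285], [0.0, 0.0, 0.0, 1.0]]
paddle [ 98.9 335.4] 0.38 [0.5966 0.014  0.026 ]
treadle_mid [154.3 241.7] 0.89 [ 0.5391 -0.0285  0.046 ]
tray [ 98.9 337.3] 0.86 [0.601  0.0148 0.004 ]
push_plate [244.5 337.1] 0.78 [ 0.615  -0.0873  0.034 ]
```

View pics/w0.png

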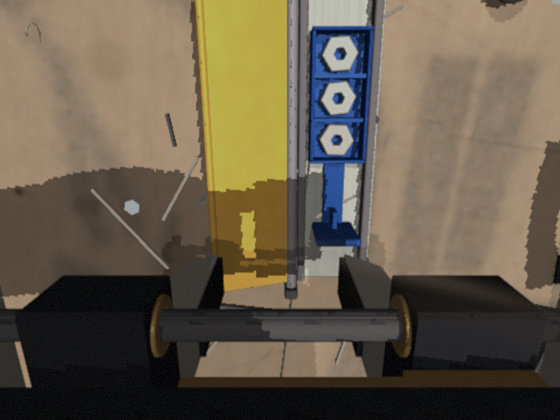

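The wrist view shows the open fingers straddling the shaft (column ~291). The tray's rear plate is at about (row 225–243, cols 313–360) and the channel's near end is around row 275. Next I work out the exact channel frame from these lines.

```bash
python3 - <<'E'
from h import *
def p(n,r,c,z): print(n,ray("wrist",(r,c),z).round(4))
p("shaft far",5,294,.034);p("shaft near",280,291,.034)
p("shaft far(top)",5,294,.038);p("shaft near",280,291,.038)
p("plate topL",222,313,.046);p("plate topR",222,358,.046)
p("plate rear-top",237,337,.046);p("plate rear low",245,337,.040)
p("channel end",276,320,.004);p("R rail far",5,381,.016);p("R rail near",265,366,.016)
p("tray FL",28,312,.024);p("tray FR",28,371,.024);p("tray RL",160,309,.024);p("tray RR",162,365,.024)
p("treadle out near",290,214,.055);p("in near",281,283,.037)
E
```

```text
shaft far [0.5604 0.0648 0.034 ]
shaft near [ 0.5852 -0.1208  0.034 ]
shaft far(top) [0.5603 0.0639 0.038 ]
shaft near [ 0.5848 -0.1188  0.038 ]
plate topL [ 0.5927 -0.0684  0.046 ]
plate topR [ 0.6236 -0.0642  0.046 ]
plate rear-top [ 0.6112 -0.0771  0.046 ]
plate rear low [ 0.6136 -0.0853  0.04  ]
channel end [ 0.6123 -0.1293  0.004 ]
R rail far [0.617  0.0764 0.016 ]
R rail near [ 0.6453 -0.1087  0.016 ]
tray FL [0.5739 0.0555 0.024 ]
tray FR [0.6117 0.0606 0.024 ]
tray RL [ 0.5854 -0.0295  0.024 ]
tray RR [ 0.6255 -0.0255  0.024 ]
treadle out near [ 0.5302 -0.125   0.055 ]
in near [ 0.5791 -0.1209  0.037 ]
```

```bash
python3 -m inch '-0.02 0.002 0 0 0.055; -0.04 0.003 0 0 0.055; -0.041 0.003 0.025 0 0.055; -0.041 0.003 0.055 0 0.055; -0.041 0.003 0.06 0 0.055'
python3 - <<'E'
from h import *
s=arm.observe();print(s["clock"],s["position"])
im=arm.get_image("wrist");cv2.imwrite("pics/w1.png",im[...,::-1])
E
```

```text
clock: 4.0
position: [0.5778, -0.1111, 0.2424]
ee_rot: [-2.064, -2.363, 0.005]
force: [0.3, -0.7, -1.0]
width: 0.598
gripper_force: 0.0
4.0 [ 0.57783281 -0.11110967  0.2423794 ]
```

View pics/w1.png

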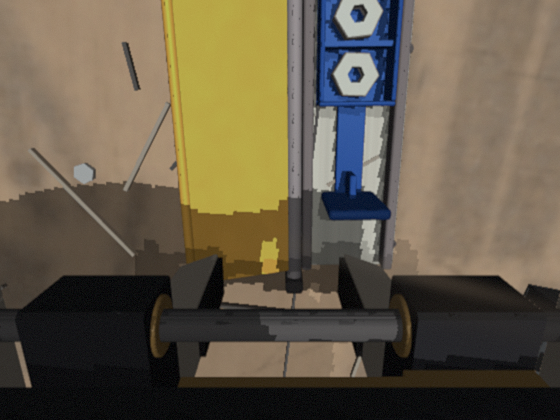

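The view shows the plate top at rows 193–218 (cols 322–390), the treadle's near edge at about row 280, and the shaft between the fingers. I check the gaps in tool axes.

```bash
python3 - <<'E'
from h import *
s=arm.observe();M=R.from_rotvec(s["ee_rot"]).as_matrix()
def p(n,r,c,z): print(n,(M.T@(ray("wrist",(r,c),z)-s["position"])*1e3).round(1)[:2])
p("plate top rear L",207,326,.046);p("plate top rear R",207,389,.046)
p("treadle near outer",281,190,.054);p("treadle near inner",275,283,.036)
p("shaft",270,294,.036);p("rail R in",240,384,.016);p("rail L in",240,312,.016)
p("channel end",268,330,.004)
for d in arm.place_of("wrist","push_plate")[:1]:print(d);p("pp",*d["point"],.034)
E
```

```text
plate top rear L [28.5 22.7]
plate top rear R [28.6 54.6]
treadle near outer [ -9.1 -47. ]
treadle near inner [-14.7   1.2]
shaft [-11.6   7.4]
rail R in [-1.2 62.7]
rail L in [-1.3 18.9]
channel end [-25.8  32.4]
{'point': [212.1, 352.2], 'conf': 0.59}
pp [21.7 40. ]
```

```bash
python3 -m inch '0.004 0.002 0.01 0 0.055; 0.004 0.002 0.02 0 0.055; 0.004 0.002 0.03 0 0.055; 0.004 0.002 0.04 0 0.055; 0.004 0.002 0.041 0 0.055'
python3 - <<'E'
from h import *
s=arm.observe();print(s["clock"],s["position"],s["force"],s["ft_torque"])
im=arm.get_image("wrist");a=arm.get_image("scene")
a=cv2.resize(a[170:340,150:340],None,fx=2.4,fy=2.4)
cv2.imwrite("pics/c2.png",np.hstack([im[:408,:330],a[:408]])[...,::-1])
E
```

```text
clock: 4.6
position: [0.5809, -0.1063, 0.2035]
ee_rot: [-2.065, -2.368, -0.001]
force: [-0.3, 1.6, 5.7]
width: 0.597
gripper_force: 2.5
4.6 [ 0.58086233 -0.10628227  0.20345668] [-0.33831366  1.63072078  5.6682165 ] [ 0.34035993  0.04425087 -0.01571313]
```

View pics/c2.png

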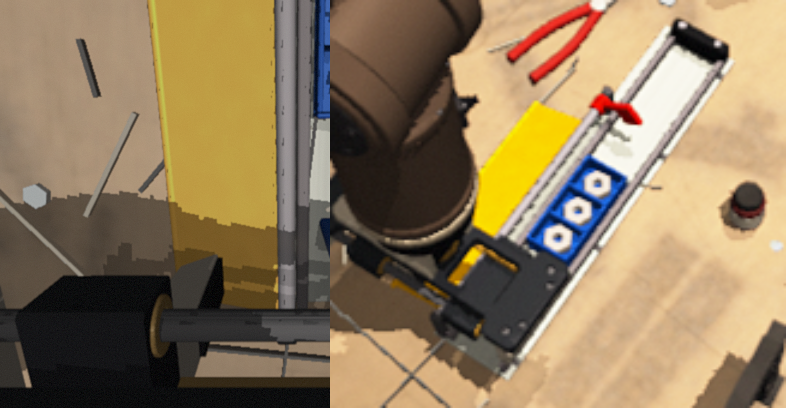

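Gate is up (red paddle raised, 5.7 N on the treadle), with the tray still before it. Now I push.

```bash
python3 -m inch '0.004 0 0 0 0.055; 0.01 0 0 0 0.055; 0.018 0 0 0 0.055; 0.028 0 0 0 0.055; 0.038 0 0 0 0.055'
python3 -m inch '0.01 0 0 0 0.055; 0.02 0 0 0 0.055; 0.03 0 0 0 0.055; 0.04 0 0 0 0.055; 0.05 0 0 0 0.055'
python3 - <<'E'
from h import *
s=arm.observe();print(s["clock"],s["position"],s["force"],s["ft_torque"])
a=arm.get_image("scene")
for d in arm.place_of("scene","tray")[:1]:print(d,ray("scene",d["point"],.004))
cv2.imwrite("pics/c3.png",cv2.resize(a[150:340,150:340],None,fx=2.5,fy=2.5)[...,::-1])
E
```

```text
clock: 5.2
position: [0.5753, -0.0697, 0.2045]
ee_rot: [2.066, 2.365, -0.002]
force: [-1.0, -5.4, 4.6]
width: 0.597
gripper_force: 3.1
clock: 5.7
position: [0.5685, -0.0201, 0.2045]
ee_rot: [2.066, 2.365, -0.002]
force: [-0.5, -6.4, 5.2]
width: 0.601
gripper_force: 3.4
5.7 [ 0.56848607 -0.02014031  0.20445372] [-0.51815472 -6.35240114  5.19539374] [-1.24418007  0.09709497  0.05145122]
{'point': [229.0, 277.7], 'conf': 0.96} [0.59162035 0.09794736 0.004     ]
```

View pics/c3.png

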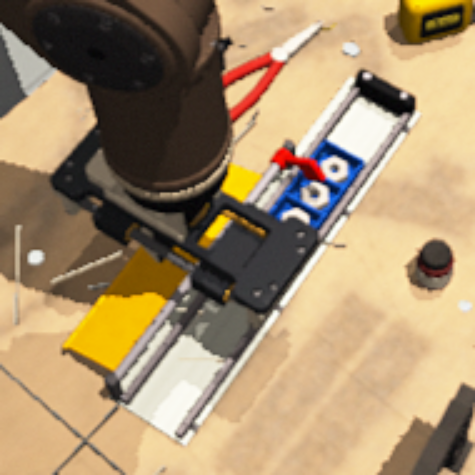

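The tray is half under the raised paddle, with its front near the stop. I continue, slowing down as it gets close.

```bash
python3 -m inch '0.01 0 0 0 0.055; 0.02 0 0 0 0.055; 0.03 0 0 0 0.055; 0.038 0 0 0 0.055; 0.045 0 0 0 0.055'
python3 -m inch '0.003 0 0 0 0.055; 0.006 0 0 0 0.055'
python3 - <<'E'
from h import *
s=arm.observe();print(s["clock"],s["position"],s["force"])
a=arm.get_image("scene")
for d in arm.place_of("scene","tray")[:1]:print(d,ray("scene",d["point"],.004))
cv2.imwrite("pics/c4.png",cv2.resize(a[150:300,200:350],None,fx=3.5,fy=3.5)[...,::-1])
E
```

```text
clock: 6.3
position: [0.5625, 0.0242, 0.2043]
ee_rot: [2.066, 2.365, -0.002]
force: [-0.5, -6.1, 5.8]
width: 0.597
gripper_force: 3.6
clock: 6.5
position: [0.5617, 0.0299, 0.2043]
ee_rot: [2.066, 2.365, -0.003]
force: [0.6, -5.9, 6.5]
width: 0.598
gripper_force: 3.7
6.5 [0.5617117  0.02990443 0.20432912] [ 0.64964143 -5.85443651  6.52155296]
{'point': [210.2, 289.3], 'conf': 0.72} [0.5805683 0.1475855 0.004    ]
```

View pics/c4.png

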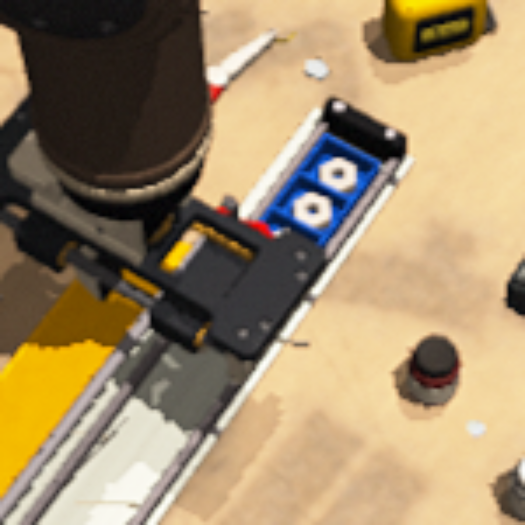

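Around 8–10 mm of gap to the stop remains. I creep forward and watch the force.

```bash
for i in 1 ; do python3 -m inch '0.002 0 0 0 0.055; 0.004 0 0 0 0.055'; python3 -m inch '0.001 0 0 0 0.055; 0.002 0 0 0 0.055';python3 -m inch '0.001 0 0 0 0.055; 0.002 0 0 0 0.055'; done
```

```text
clock: 6.8
position: [0.5612, 0.0336, 0.2043]
ee_rot: [2.067, 2.365, -0.003]
force: [-1.0, -6.2, 5.5]
width: 0.598
gripper_force: 3.6
clock: 7.0
position: [0.5609, 0.0356, 0.2043]
ee_rot: [2.066, 2.365, -0.003]
force: [-0.5, -6.0, 6.5]
width: 0.599
gripper_force: 3.6
clock: 7.2
position: [0.5607, 0.0375, 0.2043]
ee_rot: [2.067, 2.365, -0.003]
force: [-0.2, -6.4, 5.4]
width: 0.597
gripper_force: 3.6
```

```bash
python3 -m inch '0.001 0 0 0 0.055; 0.002 0 0 0 0.055'; python3 -m inch '0.001 0 0 0 0.055; 0.002 0 0 0 0.055'
```

```text
clock: 7.4
position: [0.5604, 0.0395, 0.2043]
ee_rot: [2.066, 2.365, -0.003]
force: [-1.4, -5.7, 6.3]
width: 0.6
gripper_force: 3.6
clock: 7.6
position: [0.5603, 0.0407, 0.2043]
ee_rot: [2.067, 2.363, -0.004]
force: [-0.3, -11.0, 7.8]
width: 0.599
gripper_force: 5.8
```

```bash
python3 -m inch '0.001 0 0 0 0.055; 0.0015 0 0 0 0.055'
python3 - <<'E'
from h import *
a=arm.get_image("scene")
cv2.imwrite("pics/c5.png",cv2.resize(a[160:260,250:350],None,fx=5,fy=5)[...,::-1])
E
```

```text
clock: 7.8
position: [0.5602, 0.041, 0.2043]
ee_rot: [2.068, 2.361, -0.006]
force: [1.1, -13.1, 7.3]
width: 0.6
gripper_force: 7.2
```

View pics/c5.png

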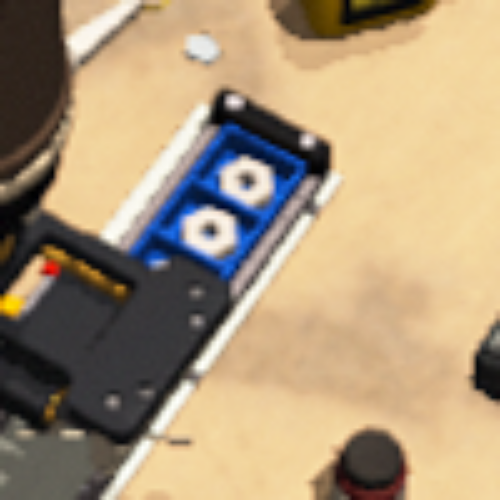

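The tray's front sits flush against the black stop and the push force has risen. I back off the plate, then lift off the treadle.

```bash
python3 -m inch '-0.004 0 0 0 0.055; -0.009 0 0 0 0.055; -0.012 0 0 0 0.055; -0.012 0 0 0 0.055'
python3 -m inch '0 0 -0.01 0 0.055; 0 0 -0.02 0 0.055; 0 0 -0.035 0 0.055; 0 0 -0.06 0 0.055; 0 0 -0.09 0 0.055'
python3 -m inch '-0.03 0 -0.03 0 0.055; -0.07 0 -0.06 0 0.055; -0.11 0 -0.09 0 0.055; -0.15 0 -0.1 0 0.055; -0.15 0 -0.1 0 0.055'
python3 - <<'E'
from h import *
s=arm.observe();print(s["clock"],s["position"],s["force"])
a=arm.get_image("scene")
for d in arm.place_of("scene","tray")[:1]:print(d,ray("scene",d["point"],.004))
b=arm.get_image("top")
cv2.imwrite("pics/c6.png",np.hstack([cv2.resize(a[160:300,210:350],None,fx=4,fy=4)[:500],cv2.resize(b[150:275,220:280],None,fx=4,fy=4)])[...,::-1])
E
```

```text
clock: 8.25
position: [0.5614, 0.0327, 0.2042]
ee_rot: [-2.065, -2.367, -0.0]
force: [-2.5, 1.9, 4.7]
width: 0.596
gripper_force: 2.6
clock: 8.75
position: [0.5612, 0.0321, 0.2954]
ee_rot: [-2.065, -2.367, 0.002]
force: [1.1, -0.1, -0.6]
width: 0.6
gripper_force: 0.0
clock: 9.25
position: [0.5822, -0.1233, 0.397]
ee_rot: [2.073, 2.353, -0.002]
force: [-0.4, 0.6, 0.1]
width: 0.599
gripper_force: 0.0
9.25 [ 0.58217093 -0.12334979  0.39704517] [-0.44742779  0.56255108  0.119654  ]
```

View pics/c6.png

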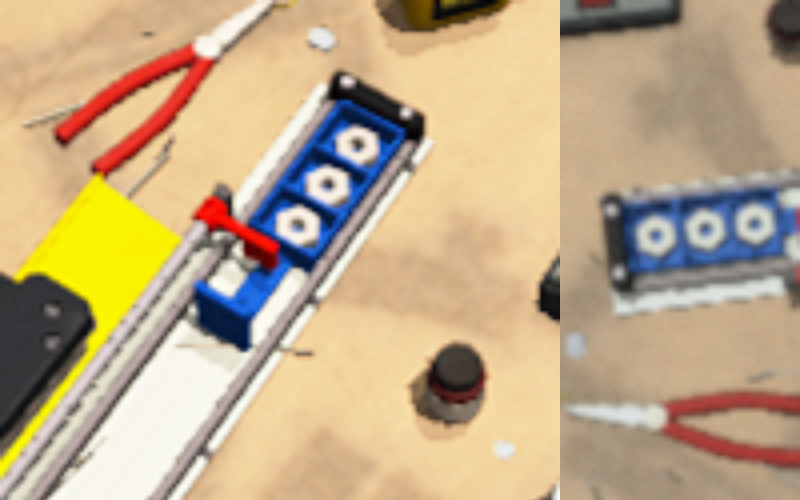

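The tray is home at the stop with all three nuts seated. The paddle is down behind the body over the tongue, and the robot is clear.

```bash
python3 -m inch '0 0 0 0 0.055; 0 0 0 0 0.055' >/dev/null; python3 -c "
from cell import arm
print(arm.sign_off())"
```

```text
the job is handed in; nothing more can be done
None
```

I handed the job in at about 9.5 s of the 40 s allowed: the tray is home against the end stop with all three nuts in their pockets, the gate is shut behind it, and the jar, pliers and tape measure were not touched; the hand-in call returned no verdict.

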